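# Fetch the bit case from behind the polishing things

### The job

The drill-bit case stands at the back of the wooden storage board, behind the square steel bench block and the two bars of polishing compound. First set the block and both bars flat out of the way on the cork mat, so that all three lie there at once, without shifting the case; then put the case flat and square in the outline in the middle of the black drilling pad, and only then put the block and the bars back on the board, each exactly where and as it stood at the start. Leave the marker behind the board and the shell pieces beside the case alone.

Things in the scene. Friction and masses are not known exactly. Their poses are not given: they have to be found in the camera images.
- bit_case: closed grey steel drill-bit case with a red label on the lid, 69 (x) x 118 (y) x 33 high mm, 0.34 kg; origin at the centre of its underside, z up. Grip it across its depth along its own x: straight walls from x = -32 to +30 mm, plus a small latch 2 mm proud in the middle of the front (-x). It starts on the board, front towards the row of three, at most 25 mm behind them.
- bench_block: square steel bench block (small flat anvil) on a black rubber foot: foot 56 x 56 x 9 mm, steel 54 x 54 x 15 mm above it, 24 high in all, 0.3 kg; origin at the centre of its underside, z up; grip across its sides, along its own x or y.
- polish_bar_0: long brick-brown block of polishing compound, 36 (x) x 88 (y) x 24 high mm, 0.11 kg; origin at the centre of its underside, z up; grip across its 36 mm width (its own x).
- polish_bar_1: short whitish block of polishing compound, 36 (x) x 62 (y) x 24 high mm, 0.11 kg; origin at the centre of its underside, z up; grip across its 36 mm width (its own x).
- store_board: fixed wooden board, 224 (x) x 270 (y) mm, top 12 mm above the table; origin: centre of its underside, x to its back, where a rail (front face x = 98 mm) rises to 33 mm. Dark lines mark 3 bays, centres near (-61, -78), (-61, 0), (-61, 78) mm; block and bars start one to a bay in changing order, bars' own y along the board's x. The bit case starts near (23, 0) mm.
- cork_mat: fixed brown cork mat, the side area, 280 (x) x 130 (y) x 4 mm thick; origin at the centre of its underside. It lies left or right of the board, its long side running away from the robot.
- drill_pad: fixed black rubber drilling pad, 110 (x) x 160 (y) x 10 mm thick, a thin bright outline 74 (x) x 126 (y) mm round its middle; origin at the centre of its underside. The bit case belongs in the outline, its long side (own y) along the pad's y, either way round. It lies on the side of the board opposite the cork mat.
- marker: black marker, 16 x 133 x 16 mm, lying on the table just behind the storage board, origin at the centre of its underside, length along its y; a bystander to leave alone.
- shell_drop: thin pair of overlapping cream shell drops, 54 x 32 x 6 mm, lying on the storage board beside one end of the bit case, origin at the centre of its underside; a bystander to leave alone.
- shell_blanks: two overlapping round shell blanks, 61 x 50 x 18 mm, on the storage board beside the other end of the bit case, origin at the centre of the underside; a bystander to leave alone.
There are look-alikes about, which are no part of the job. Leave any green, orange or purple look-alike of the polish_bar_1 alone.

How it is judged:
On the way, in this order (a step that is already met when the one before it is completed fails the run):
1. block and both bars stand released on the cork mat while the bit case is still in its place (x of bench_block in the frame of cork_mat between -0.13 and 0.13 m and y of bench_block in the frame of cork_mat between -0.06 and 0.06 m and z of bench_block in the frame of cork_mat between -0.004 and 0.012 m and angle between each of bench_block, polish_bar_0, polish_bar_1's own z axis and vertical below 0.15 rad and linear speed of each of bench_block, polish_bar_0, polish_bar_1 below 0.03 m/s and contact force between each of bench_block, polish_bar_0, polish_bar_1 and the fingers below 0.3 N and x of polish_bar_0 in the frame of cork_mat between -0.13 and 0.13 m and y of polish_bar_0 in the frame of cork_mat between -0.06 and 0.06 m and z of polish_bar_0 in the frame of cork_mat between -0.004 and 0.012 m and x of polish_bar_1 in the frame of cork_mat between -0.13 and 0.13 m and y of polish_bar_1 in the frame of cork_mat between -0.06 and 0.06 m and z of polish_bar_1 in the frame of cork_mat between -0.004 and 0.012 m and distance of bit_case from where it was at the start of the episode below 0.025 m), for 0.2 s.
2. the bit case lies released in the outline of the drilling pad while block and bars are still on the mat (x of bench_block in the frame of cork_mat between -0.13 and 0.13 m and y of bench_block in the frame of cork_mat between -0.06 and 0.06 m and z of bench_block in the frame of cork_mat between -0.004 and 0.012 m and angle between each of bench_block, polish_bar_0, polish_bar_1's own z axis and vertical below 0.15 rad and linear speed of each of bench_block, polish_bar_0, polish_bar_1 below 0.03 m/s and contact force between each of bench_block, polish_bar_0, polish_bar_1, bit_case and the fingers below 0.3 N and x of polish_bar_0 in the frame of cork_mat between -0.13 and 0.13 m and y of polish_bar_0 in the frame of cork_mat between -0.06 and 0.06 m and z of polish_bar_0 in the frame of cork_mat between -0.004 and 0.012 m and x of polish_bar_1 in the frame of cork_mat between -0.13 and 0.13 m and y of polish_bar_1 in the frame of cork_mat between -0.06 and 0.06 m and z of polish_bar_1 in the frame of cork_mat between -0.004 and 0.012 m and horizontal distance between bit_case and drill_pad below 0.015 m and z of bit_case in the frame of drill_pad between 0.004 and 0.018 m and angle between bit_case's own z axis and vertical below 0.1 rad and angle between the x axis of bit_case and the x axis of drill_pad, either way round below 0.2 rad and linear speed of bit_case below 0.02 m/s), for 0.2 s.
At the end, for the whole second after the job is handed in: The bit case lies flat on the drilling pad within 15 mm of its centre and 0.2 rad of square; the block and both bars are back flat within 15 mm of where each stood at the start, block and bars square to the board, the bars lengthways to its back, within 0.25 rad; all released and at rest (horizontal distance between bit_case and drill_pad below 0.015 m and z of bit_case in the frame of drill_pad between 0.004 and 0.018 m and angle between each of bit_case, bench_block, polish_bar_0, polish_bar_1's own z axis and vertical below 0.1 rad and angle between the x axis of bit_case and the x axis of drill_pad, either way round below 0.2 rad and linear speed of each of bit_case, bench_block, polish_bar_0, polish_bar_1 below 0.02 m/s and contact force between bit_case and the fingers below 0.3 N and distance of each of bench_block, polish_bar_0, polish_bar_1 from where it was at the start of the episode below 0.015 m and (angle between the x axis of bench_block and the x axis of store_board, either way round below 0.25 rad or angle between the y axis of bench_block and the x axis of store_board, either way round below 0.25 rad) and angle between the y axis of each of polish_bar_0, polish_bar_1 and the x axis of store_board, either way round below 0.25 rad); the robot touches nothing.
It fails at once if the marker is disturbed (moved more than 20 mm) (distance of marker from where it was at the start of the episode above 0.02 m).
It fails at once if the shell drop is disturbed (moved more than 20 mm) (distance of shell_drop from where it was at the start of the episode above 0.02 m).
It fails at once if the shell blanks is disturbed (moved more than 20 mm) (distance of shell_blanks from where it was at the start of the episode above 0.02 m).
It also fails if it takes over 136 s, if anything falls off the work surface, if the arm or the gripper's body presses on something with over 40 N, if the wrist force passes 120 N, or if a joint passes its speed limit or range.

### The arm

A 6-joint arm with a two-finger parallel gripper is mounted at the origin on a cart in front of the work surface, level with it; the furniture and walls round the work are solid. World frame = base frame: x ahead of the robot, y to its left, z up, the work surface at z = 0. Lengths are in m, angles in rad, forces in N, time in s.
With the tool pointing down it reaches from about 0.225 to 0.725 m from the base axis. Payload 3.1 kg.
Tool frame: the origin (TCP) lies on the mounting face of the last link; the fingertips stand 173 mm ahead of it and the grasp point (between the pads) lies 155 mm ahead of it (robot.finger_overhang is the z of the fingertips in the tool frame, in m); z points along the fingers, y is the line along which they close (so a half turn about z gives the same grasp; the last joint's range is limited). The gripper opens to 85 mm and grips with 20 to 120 N. Pads are 22 mm wide; open, the fingers measure 114 mm over their backs; the gripper's body (76 mm by 85 mm) begins 54 mm behind the grasp point. The pads swing forward as they close: fully open they stand 13 mm farther back than shut.
Start: joints at [-1.321, 0.048, 0.099, 1.622, 0, 1.443], TCP at [0.194, -0.488, 0.405] pointing down, gripper open.
Joint ranges: [-2.91, 2.91], [-0.99, 1.94], [-1.21, 1.42], [-2.12, 2.29], [-1.49, 1.47], [-3.14, 3.14]. Speed limits (rad/s): [2.79, 2.79, 3.14, 3.14, 3.14, 3.14].

### API

Orientations are given as a unit quaternion [x, y, z, w].
In Python, from plant import monitor, snapshot, get_calibration, job, robot gives the robot as it stands. The module is installed in compiled form; this text tells all that it offers.
- The arm moves only by the shell command python3 -m crank 'ROWS' [FORCE]. ROWS is JSON, a list that holds one entry, the list of rows, each a list of 5 numbers: the shift along the tool's x, y, z in mm, then the turn about the tool's z in rad, then the closure, from 0 (fully open) to 1 (shut). In form: [[[x, y, z, turn, grip], ...]]. A call has 1 to 12 rows; each row is the pose to reach, as a shift and turn from the pose commanded when the call began, along the tool's axes at that moment; what a row does not reach only later rows make up. A row lasts 1/10 s, in which the tool goes at most 50 mm and 8.59 degrees, less where a joint would pass 70% of its speed; a pose out of reach is approached as far as the arm can. A call with a gripper value outside its range is refused whole. The fingers move at their own pace and stop on an object; FORCE is the grip in N (left out, the last holds). Time passes only in rows, so rows that repeat a pose let the fingers close. It gives the time, the measured TCP pose, the force, the opening and the grip force at its end, in the units of the state.
- monitor.get_state(): the state, without advancing time (a new reading comes with each control period).
- snapshot(name): name is "scene" or "top"; returns the picture (480x640x3 uint8, red, green, blue); there is no depth.
- get_calibration(name): a dict with "intrinsics" (3x3 intrinsics, pixels), "rvec" (rotation vector, rad) and "tvec" (3), from world to camera coordinates, as OpenCV has them. Camera axes: x right, y down, z forward; pixel columns grow to the right and rows downward; lengths in m; the calibration is good to about 2 mm. A picture is of the moment at which its call begins. get_calibration takes no time and is no camera call.
- job.hand_in(): hands the job in; it is judged then, once.
The state is a dict: "t": time; "joints": joint angles; "dq": joint speeds; "tau": joint torques, N m; "position": TCP position; "eef_rot": TCP orientation; "force": force on the tool from outside, world axes, zero at the start; "moment": the same for the moment, N m; "width": opening from 0.0 (shut) to 1.0 (fully open); "finger_force": force on a finger pad.
Only numpy, scipy, OpenCV 4.12 (cv2) and the standard library are available. Lean on these libraries where they do the work, as an engineer would, in place of code of your own. Each camera call takes 0.05 s, during which the arm holds its last target. There are 200 camera calls.

## Working session

There is one attempt and no reset: what is moved stays moved. The work goes in short steps, Python scripts to look and compute and a shell command to move; the robot and the scene stay as the last step left them, time stands still between calls to the robot, and variables do not carry over. Pictures are saved under pics/ and viewed, at most 14 in all, crops included, and the job is handed in when it is done.

```bash
mkdir -p pics
cat > h.py <<'E'
import numpy as np, cv2
from plant import monitor, snapshot, get_calibration
def shot(cam,name):
    im=snapshot(cam); cv2.imwrite(f'pics/{name}.png',im[:,:,::-1]); return im
def cal(cam):
    c=get_calibration(cam); R=cv2.Rodrigues(np.array(c['rvec'],float))[0]
    return np.array(c['intrinsics'],float),R,np.array(c['tvec'],float).ravel()
def ray(cam,px,z):
    K,R,t=cal(cam); px=np.atleast_2d(np.array(px,float))
    d=np.c_[px,np.ones(len(px))]@np.linalg.inv(K).T@R; o=-R.T@t
    return o+d*((z-o[2])/d[:,2])[:,None]
E
python3 - <<'E'
from h import *
shot('scene','scene0'); shot('top','top0')
s=monitor.get_state(); print({k:np.round(s[k],3) for k in s})
for c in('scene','top'):
    K,R,t=cal(c); print(c,K[0,0],-R.T@t,R[2])
E
```

```text
{'t': np.float64(0.1), 'joints': array([-1.321,  0.049,  0.098,  1.622,  0.   ,  1.443]), 'dq': array([-0.   , -0.   ,  0.004, -0.   ,  0.   , -0.001]), 'tau': array([ 2.0000e-03, -3.3985e+01,  3.2094e+01,  1.6000e-02, -0.0000e+00,
        0.0000e+00]), 'position': array([ 0.194, -0.488,  0.404]), 'eef_rot': array([ 0.982,  0.188, -0.   , -0.001]), 'force': array([ 0.434,  0.305, -0.264]), 'moment': array([ 0.015, -0.03 , -0.026]), 'finger_force': np.float64(0.0), 'width': np.float64(0.994)}
scene 435.11014917594855 [-0.07392486  0.65520483  0.58851529] [ 0.57825777 -0.62885423 -0.51976948]
top 518.1098595822486 [0.42959271 0.017532   1.09928058] [ 0.10941728 -0.01347709 -0.99390454]
```

View pics/top0.png

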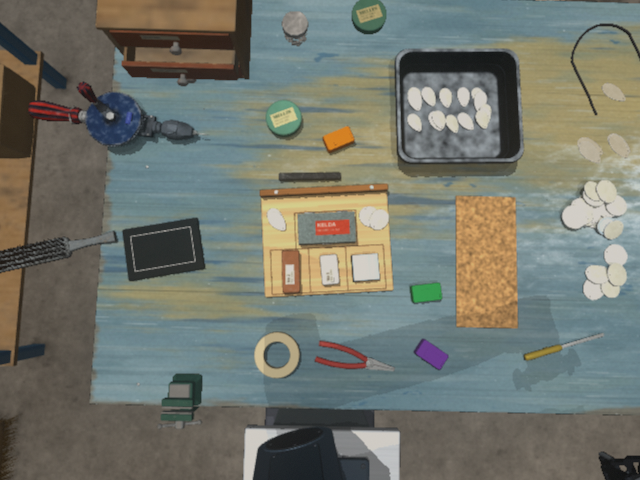

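View pics/scene0.png

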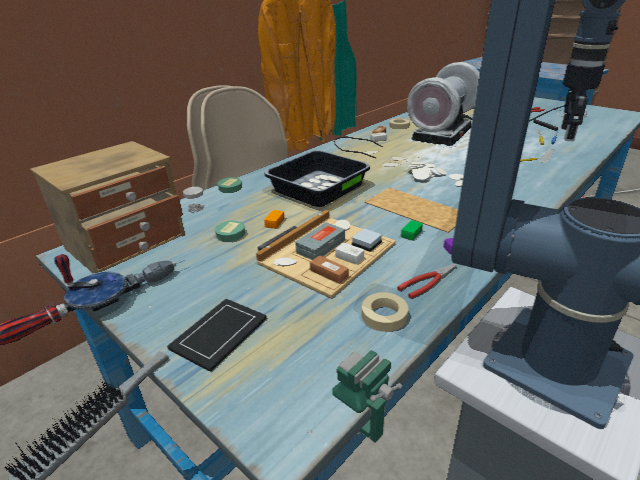

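The top view shows the brown bar at (291,270), white bar at (330,268), block at (366,267), case at (327,228), mat at (486,262) and pad at (164,249). The image's up direction is roughly +x and left is +y. Next I'll measure with masks.

```bash
cat > m.py <<'E'
from h import *
def rect(im,roi,cond,z,cam='top',k=3,fill=True):
    x0,y0,x1,y1=roi; S=4
    c=cv2.resize(im[y0:y1,x0:x1],None,fx=S,fy=S,interpolation=cv2.INTER_CUBIC)
    hsv=cv2.cvtColor(c,cv2.COLOR_RGB2HSV).astype(int)
    m=cond(hsv[...,0],hsv[...,1],hsv[...,2]).astype(np.uint8)
    m=cv2.morphologyEx(m,cv2.MORPH_CLOSE,np.ones((4*k,4*k))); m=cv2.morphologyEx(m,cv2.MORPH_OPEN,np.ones((13,13)))
    cs=cv2.findContours(m,cv2.RETR_EXTERNAL,cv2.CHAIN_APPROX_NONE)[0]
    ct=max(cs,key=cv2.contourArea)[:,0].astype(float)
    px=(ct+.5)/S-.5+[x0,y0]
    w=ray(cam,px,z)
    (cx,cy),(a,b),th=cv2.minAreaRect((w[:,:2]*1000).astype(np.float32))
    if a<b: a,b,th=b,a,th+90     # th: direction of long side, deg from world x
    th=(th+90)%180-90
    return np.array([cx,cy,a,b,th]).round(1)
TOP={
'brown':((278,244,304,298),lambda h,s,v:((h<13)|(h>170))&(s>110)&(v<190),.036),
'white':((316,249,345,291),lambda h,s,v:(s<60)&(v>150),.036),
'block':((347,247,386,287),lambda h,s,v:(s<60)&(v>120),.036),
'case':((296,207,360,246),lambda h,s,v:((s<70)&(v<170))|((h<8)|(h>172))&(s>130),.045),
'mat':((445,185,530,340),lambda h,s,v:(h<22)&(s>90),.004),
'pad':((115,205,215,290),lambda h,s,v:v<75,.010),
'board':((250,180,400,305),lambda h,s,v:(h>8)&(h<28)&(s>60)&(v>120),.012),
}
E
python3 - <<'E'
from m import *
im=cv2.imread('pics/top0.png')[:,:,::-1].copy()
for n,(r,c,z) in TOP.items():
    print(n,rect(im,r,c,z))
cv2.imwrite('pics/crop0.png',cv2.resize(im[175:305,250:400],None,fx=5,fy=4.6,interpolation=cv2.INTER_CUBIC)[:,:,::-1])
E
```

```text
brown [471.5  73.4  86.7  34.    3.3]
white [478.4  -5.5  60.6  36.4   6.6]
block [484.7 -79.6  55.5  54.8 -84.1]
case [561.5   2.2 119.1  70.6 -86.1]
mat [ 5.057e+02 -3.391e+02  2.786e+02  1.291e+02  2.000e-01]
pad [512.5 342.8 160.9 110.8 -78.9]
board [549.6  -8.9 295.8 242.3 -85.5]
```

View pics/crop0.png

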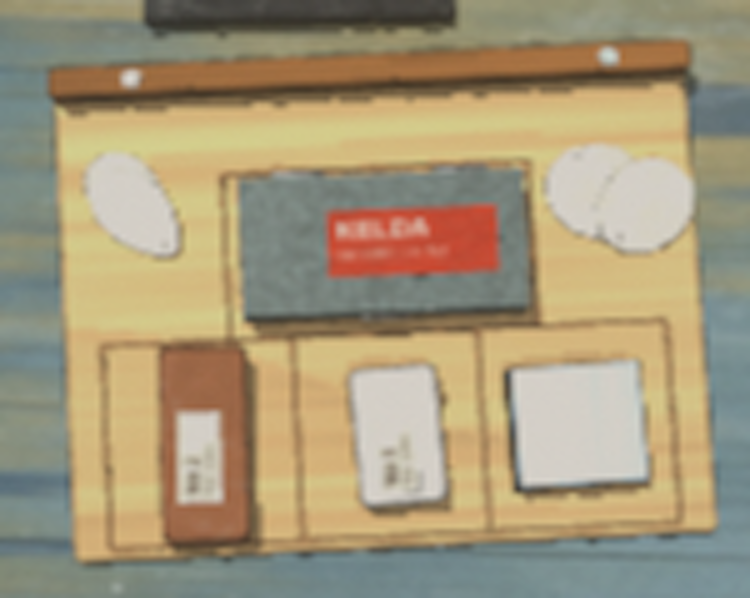

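All measured sizes match the given ones to within about 2 mm. Lift order is white, block, brown, all with tool yaw near 180° to keep joint 6 in range. Mat slots are at y = -0.339.

```bash
cat > d.py <<'E'
import sys
from h import *
from scipy.spatial.transform import Rotation as Ro
# usage: d.py x y z(mm TCP world) yaw(deg of tool x)
s=monitor.get_state(); R=Ro.from_quat(s['eef_rot']).as_matrix(); p=np.array(s['position'])*1000
x,y,z,yaw=map(float,sys.argv[1:5]); now=np.degrees(np.arctan2(R[1,0],R[0,0]))
dw=yaw-now
if len(sys.argv)<6: dw=(dw+180)%360-180
print('shift',(R.T@(np.array([x,y,z])-p)).round(1),'turn',round(-np.radians(dw),3),'pos',p.round(1),'yaw',round(now,1),'tilt',R[:,2].round(4),'w',round(float(s['width']),3),'ff',round(float(s['finger_force']),1),'t',round(float(s['t']),1),'q',np.round(s['joints'],2))
E
python3 -c "from plant import robot; print(robot.finger_overhang)"; python3 d.py 478.4 -5.5 290 186 n
```

```text
0.1734
shift [ 442.6 -343.   114.5] turn -2.869 pos [ 193.6 -487.8  403.6] yaw 21.6 tilt [-5.0e-04  2.1e-03 -1.0e+00] w 0.994 ff 0.0 t 0.1 q [-1.32  0.05  0.1   1.62  0.    1.44]
```

```bash
python3 -m crank '[[[440,-340,110,-1.75,0.3],[440,-340,110,-1.75,0.3],[440,-340,110,-1.75,0.3],[440,-340,110,-1.75,0.3],[440,-340,110,-1.75,0.3],[440,-340,110,-1.75,0.3],[440,-340,110,-1.75,0.3],[440,-340,110,-1.75,0.3],[440,-340,110,-1.75,0.3],[440,-340,110,-1.75,0.3],[440,-340,110,-1.75,0.3],[440,-340,110,-1.75,0.3]]]' 40; python3 d.py 478.4 -5.5 240 186
```

```text
t: 1.3
position: [0.4778, -0.006, 0.2929]
eef_rot: [0.481, 0.877, 0.0, -0.001]
force: [-0.3, -0.5, -0.3]
width: 0.697
finger_force: 0.0
shift [-0.   0.8 52.9] turn -1.109 pos [477.8  -6.  292.9] yaw 122.5 tilt [-0.002   0.0019 -1.    ] w 0.697 ff 0.0 t 1.3 q [-0.15 -0.07 -0.24  1.4   0.    0.85]
```

```bash
python3 -m crank '[[[0,1,40,-1.11,0.3],[0,1,40,-1.11,0.3],[0,1,40,-1.11,0.3],[0,1,40,-1.11,0.3],[0,1,40,-1.11,0.3],[0,1,40,-1.11,0.3],[0,1,40,-1.11,0.3],[0,1,40,-1.11,0.3],[0,1,60,-1.11,0.3],[0,1,80,-1.11,0.3],[0,1,95,-1.11,0.3],[0,1,105,-1.11,0.3]]]' 40; python3 d.py 478.4 -5.5 188 186
```

```text
t: 2.5
position: [0.4771, -0.009, 0.1878]
eef_rot: [-0.048, 0.999, 0.0, -0.002]
force: [-0.3, 0.8, -0.1]
width: 0.701
finger_force: 0.0
shift [-1.6  3.3 -0.2] turn -0.008 pos [477.1  -9.  187.8] yaw -174.5 tilt [-3.1e-03  5.0e-04 -1.0e+00] w 0.701 ff 0.0 t 2.5 q [-0.16 -0.01 -0.39  1.19 -0.   -0.26]
```

```bash
python3 -m crank '[[[-1.5,3,0,0,0.3],[-1.5,3,0,0,0.3],[-1.5,3,0,0,0.7],[-1.5,3,0,0,0.7],[-1.5,3,0,0,0.7],[-1.5,3,0,0,0.7],[-1.5,3,0,0,0.7],[-1.5,3,0,0,0.7]]]' 40; python3 d.py 500 -339 270 180
```

```text
t: 3.3
position: [0.48, -0.0061, 0.191]
eef_rot: [-0.048, 0.999, -0.0, 0.001]
force: [-0.7, 0.1, 5.9]
width: 0.412
finger_force: 41.6
shift [  11.9 -333.3  -78.8] turn 0.096 pos [480.   -6.1 191. ] yaw -174.5 tilt [ 2.7e-03 -3.0e-04 -1.0e+00] w 0.412 ff 41.6 t 3.3 q [-0.15 -0.   -0.38  1.19  0.   -0.25]
```

```bash
python3 -m crank '[[[0,0,-20,0,0.7],[0,0,-50,0,0.7],[0,0,-80,0,0.7],[12,-333,-80,0.096,0.7],[12,-333,-80,0.096,0.7],[12,-333,-80,0.096,0.7],[12,-333,-80,0.096,0.7],[12,-333,-80,0.096,0.7],[12,-333,-80,0.096,0.7],[12,-333,-80,0.096,0.7],[12,-333,-80,0.096,0.7],[12,-333,-80,0.096,0.7]]]' 40; python3 d.py 500 -339 186 180
```

```text
t: 4.5
position: [0.4987, -0.339, 0.2683]
eef_rot: [0.001, 1.0, 0.001, -0.001]
force: [0.3, 0.3, -1.1]
width: 0.41
finger_force: 40.9
shift [-1.5 -0.2 82.3] turn -0.001 pos [ 498.7 -339.   268.3] yaw 179.9 tilt [-0.0021  0.0025 -1.    ] w 0.41 ff 40.9 t 4.5 q [-0.71  0.26  0.07  1.38  0.   -0.71]
```

```bash
python3 -m crank '[[[0,0,40,0,0.7],[0,0,65,0,0.7],[0,0,78,0,0.7],[0,0,84,0,0.7],[0,0,84,0,0.7],[0,0,84,0,0.3],[0,0,84,0,0.3],[0,0,84,0,0.3],[0,0,84,0,0.3],[0,0,60,0,0.3],[0,0,20,0,0.2],[0,0,-20,0,0.2]]]' 40; python3 d.py 484.7 -79.6 280 186
```

```text
t: 5.7
position: [0.4989, -0.3384, 0.2901]
eef_rot: [-0.0, 1.0, 0.001, -0.001]
force: [1.0, -0.6, 0.2]
width: 0.801
finger_force: 0.0
shift [ 14.1 258.8  10.4] turn -0.105 pos [ 498.9 -338.4  290.1] yaw -180.0 tilt [-0.0016  0.0014 -1.    ] w 0.801 ff 0.0 t 5.7 q [-0.71  0.26  0.1   1.42  0.   -0.71]
```

```bash
python3 -m crank '[[[14,259,10,-0.105,0.1],[14,259,10,-0.105,0.1],[14,259,10,-0.105,0.1],[14,259,10,-0.105,0.1],[14,259,10,-0.105,0.1],[14,259,10,-0.105,0.1],[14,259,10,-0.105,0.1],[14,259,40,-0.105,0.1],[14,259,50,-0.105,0.1],[14,259,50,-0.105,0.1]]]' 50; python3 d.py 484.7 -79.6 192 186
python3 - <<'E'
from h import *
im=shot('top','top1'); cv2.imwrite('pics/top1c.png',cv2.resize(im[180:340,250:530],None,fx=2.8,fy=2.8)[:,:,::-1])
E
```

```text
t: 6.7
position: [0.4842, -0.0805, 0.2375]
eef_rot: [-0.052, 0.999, 0.001, -0.002]
force: [-0.3, -0.1, 0.1]
width: 0.9
finger_force: 0.0
shift [-0.8  0.8 45.5] turn -0.001 pos [484.2 -80.5 237.5] yaw -174.1 tilt [-0.0047  0.001  -1.    ] w 0.9 ff 0.0 t 6.7 q [-0.3  -0.01 -0.29  1.29 -0.   -0.4 ]
```

View pics/top1c.png

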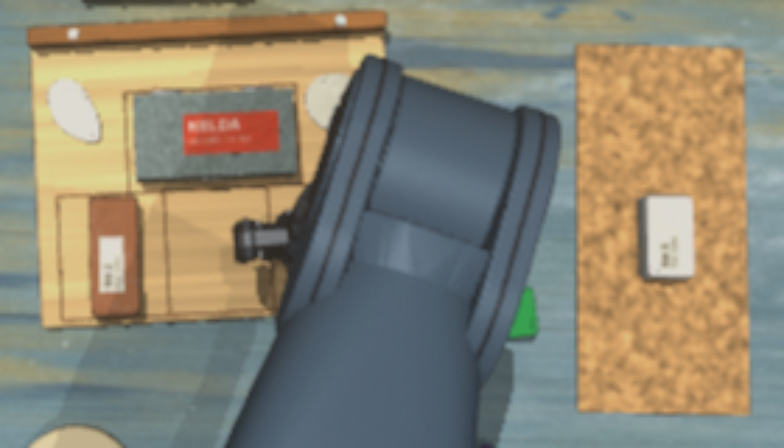

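The white bar lies flat in the middle of the mat (crop 668,237), and the case is unmoved. I'll descend on the block.

```bash
python3 -m crank '[[[-1,1,20,0,0.1],[-1,1,35,0,0.1],[-1,1,45,0,0.1],[-1,1,45,0,0.1],[-1,1,45,0,0.5],[-1,1,45,0,0.5],[-1,1,45,0,0.5],[-1,1,45,0,0.5],[-1,1,45,0,0.5],[-1,1,45,0,0.5]]]' 50; python3 d.py 410 -339 270 180
```

```text
t: 7.75
position: [0.487, -0.0789, 0.1964]
eef_rot: [-0.053, 0.999, -0.001, 0.002]
force: [-0.0, -0.8, 5.3]
width: 0.616
finger_force: 55.4
shift [ 103.7 -250.8  -73.5] turn 0.105 pos [487.  -78.9 196.4] yaw -174.0 tilt [ 0.0031 -0.0013 -1.    ] w 0.616 ff 55.4 t 7.8 q [-0.3   0.02 -0.34  1.2  -0.   -0.4 ]
```

```bash
python3 -m crank '[[[0,0,-20,0,0.5],[0,0,-50,0,0.5],[0,0,-74,0,0.5],[104,-251,-74,0.105,0.5],[104,-251,-74,0.105,0.5],[104,-251,-74,0.105,0.5],[104,-251,-74,0.105,0.5],[104,-251,-74,0.105,0.5],[104,-251,-74,0.105,0.5],[104,-251,-74,0.105,0.5],[104,-251,-74,0.105,0.5]]]' 50; python3 d.py 410 -339 189 180
```

```text
t: 8.85
position: [0.4084, -0.3388, 0.2671]
eef_rot: [0.0, 1.0, 0.002, -0.001]
force: [0.8, -0.5, -3.7]
width: 0.615
finger_force: 54.5
shift [-1.8 -0.5 78.1] turn -0.001 pos [ 408.4 -338.8  267.1] yaw 179.9 tilt [-0.002   0.0034 -1.    ] w 0.615 ff 54.5 t 8.8 q [-0.82  0.08 -0.14  1.35  0.   -0.82]
```

Held (0.3 kg on the wrist). I'll set it down.

```bash
python3 -m crank '[[[0,0,40,0,0.5],[0,0,60,0,0.5],[0,0,72,0,0.5],[0,0,78,0,0.5],[0,0,78,0,0.5],[0,0,78,0,0.15],[0,0,78,0,0.15],[0,0,78,0,0.15],[0,0,78,0,0.15],[0,0,50,0,0.15],[0,0,10,0,0.15],[0,0,-25,0,0.25]]]' 40; python3 d.py 471.5 73.4 280 184
```

```text
t: 10.05
position: [0.4089, -0.339, 0.2953]
eef_rot: [-0.0, 1.0, -0.0, 0.0]
force: [-0.0, -0.6, 0.1]
width: 0.752
finger_force: 0.0
shift [-62.6 412.4  15.2] turn -0.07 pos [ 408.9 -339.   295.3] yaw -180.0 tilt [ 3.e-04 -3.e-04 -1.e+00] w 0.752 ff 0.0 t 10.1 q [-0.82  0.07 -0.1   1.41  0.   -0.82]
```

```bash
python3 -m crank '[[[-63,412,15,-0.07,0.25],[-63,412,15,-0.07,0.25],[-63,412,15,-0.07,0.25],[-63,412,15,-0.07,0.25],[-63,412,15,-0.07,0.25],[-63,412,15,-0.07,0.25],[-63,412,15,-0.07,0.25],[-63,412,15,-0.07,0.25],[-63,412,15,-0.07,0.25],[-63,412,15,-0.07,0.25],[-63,412,50,-0.07,0.25],[-63,412,50,-0.07,0.25]]]' 40; python3 d.py 471.5 73.4 194 184
```

```text
t: 11.25
position: [0.4699, 0.0723, 0.24]
eef_rot: [-0.035, 0.999, -0.0, -0.004]
force: [-1.7, -0.8, -0.8]
width: 0.75
finger_force: 0.0
shift [-2.1  1.  46. ] turn -0.0 pos [469.9  72.3 240. ] yaw -176.0 tilt [-8.e-03 -7.e-04 -1.e+00] w 0.75 ff 0.0 t 11.2 q [ 0.01 -0.05 -0.32  1.3  -0.   -0.06]
```

```bash
python3 -m crank '[[[-1,1,20,0,0.25],[-1,1,35,0,0.25],[-1,1,46,0,0.25],[-1,1,46,0,0.25],[-1,1,46,0,0.25],[-1,1,46,0,0.7],[-1,1,46,0,0.7],[-1,1,46,0,0.7],[-1,1,46,0,0.7],[-1,1,46,0,0.7],[-1,1,46,0,0.7],[-1,1,46,0,0.7]]]' 40; python3 d.py 590 -339 270 180
```

```text
t: 12.45
position: [0.4737, 0.0741, 0.1991]
eef_rot: [-0.035, 0.999, -0.0, 0.001]
force: [-1.2, 0.1, 5.8]
width: 0.404
finger_force: 41.1
shift [ -87.2 -420.2  -70.6] turn 0.07 pos [473.7  74.1 199.1] yaw -176.0 tilt [ 2.7e-03 -1.0e-04 -1.0e+00] w 0.404 ff 41.1 t 12.4 q [ 0.02 -0.01 -0.38  1.21 -0.   -0.06]
```

```bash
python3 -m crank '[[[0,0,-20,0,0.7],[0,0,-50,0,0.7],[0,0,-74,0,0.7],[-87,-420,-74,0.07,0.7],[-87,-420,-74,0.07,0.7],[-87,-420,-74,0.07,0.7],[-87,-420,-74,0.07,0.7],[-87,-420,-74,0.07,0.7],[-87,-420,-74,0.07,0.7],[-87,-420,-74,0.07,0.7],[-87,-420,-74,0.07,0.7],[-87,-420,-74,0.07,0.7]]]' 40; python3 d.py 590 -339 192 180
```

```text
t: 13.65
position: [0.589, -0.3424, 0.2699]
eef_rot: [0.001, 1.0, -0.0, -0.001]
force: [0.6, 0.1, -0.5]
width: 0.404
finger_force: 40.4
shift [-1.1  3.4 77.9] turn -0.002 pos [ 589.  -342.4  269.9] yaw 179.9 tilt [-1.4e-03 -3.0e-04 -1.0e+00] w 0.404 ff 40.4 t 13.7 q [-0.62  0.47  0.34  1.44 -0.   -0.62]
```

```bash
python3 -m crank '[[[0,3,40,0,0.7],[0,3,60,0,0.7],[0,3,72,0,0.7],[0,3,78,0,0.7],[0,3,78,0,0.7],[0,3,78,0,0.25],[0,3,78,0,0.25],[0,3,78,0,0.25],[0,3,78,0,0.25],[0,3,50,0,0.25],[0,3,10,0,0.15],[0,3,-30,0,0]]]' 40
python3 - <<'E'
from h import *
from m import *
im=shot('top','top2'); cv2.imwrite('pics/top2c.png',cv2.resize(im[180:340,250:530],None,fx=2.8,fy=2.8)[:,:,::-1])
print(rect(im,*TOP['case'][:2],.045))
E
python3 d.py 561.5 2.2 280 94
```

```text
t: 14.85
position: [0.5888, -0.3356, 0.3021]
eef_rot: [-0.0, 1.0, 0.001, -0.001]
force: [1.0, -0.1, 0.7]
width: 0.985
finger_force: 0.0
[561.5   2.2 118.8  70.4 -85.9]
shift [ 29.1 339.1  29.5] turn 1.501 pos [ 590.3 -336.6  312.3] yaw -180.0 tilt [ 0.0105 -0.0075 -0.9999] w 0.999 ff 0.0 t 14.9 q [-0.62  0.45  0.39  1.5  -0.   -0.62]
```

View pics/top2c.png

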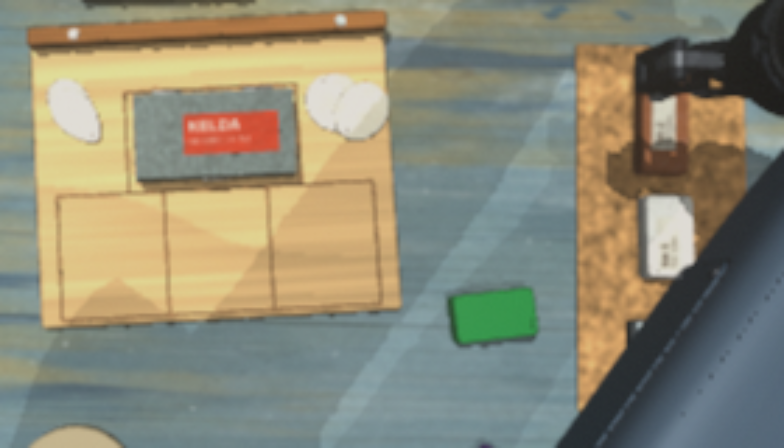

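Case is unmoved at (561.5, 2.2), and the brown and white bars lie on the mat. Now the case.

```bash
python3 -m crank '[[[29,339,30,1.5,0],[29,339,30,1.5,0],[29,339,30,1.5,0],[29,339,30,1.5,0],[29,339,30,1.5,0],[29,339,30,1.5,0],[29,339,30,1.5,0],[29,339,30,1.5,0],[29,339,30,1.5,0],[29,339,30,1.5,0],[29,339,30,1.5,0],[29,339,40,1.5,0]]]' 60; python3 d.py 560.5 2.2 240 94
```

```text
t: 16.1
position: [0.5609, 0.0031, 0.2633]
eef_rot: [0.681, 0.733, 0.001, 0.002]
force: [0.5, -0.1, 0.0]
width: 1.002
finger_force: 0.0
shift [-0.8 -0.6 23.3] turn 0.003 pos [560.9   3.1 263.3] yaw 94.2 tilt [ 4.1e-03 -4.0e-04 -1.0e+00] w 1.002 ff 0.0 t 16.1 q [-0.11  0.15 -0.07  1.34  0.    1.38]
```

```bash
python3 -m crank '[[[0,0,0,0,0]]]' 60; python3 d.py 560.5 2.2 199 94
python3 - <<'E'
from m import *
im=shot('scene','scene1'); cv2.imwrite('pics/scene1c.png',cv2.resize(im[170:310,230:430],None,fx=4,fy=4)[:,:,::-1])
t=snapshot('top')
print('block',rect(t,(450,270,520,335),lambda h,s,v:(s<60)&(v>120),.028))
E
```

```text
t: 16.2
position: [0.5595, 0.0031, 0.2599]
eef_rot: [0.681, 0.732, -0.001, -0.001]
force: [-0.2, -0.6, -0.4]
width: 0.997
finger_force: 0.0
shift [-1.   1.1 60.9] turn 0.003 pos [559.5   3.1 259.9] yaw 94.2 tilt [-2.7e-03  3.0e-04 -1.0e+00] w 0.997 ff 0.0 t 16.2 q [-0.11  0.16 -0.07  1.34 -0.    1.38]
block [ 419.9 -327.7  148.8  132.6  -88.6]
```

View pics/scene1c.png

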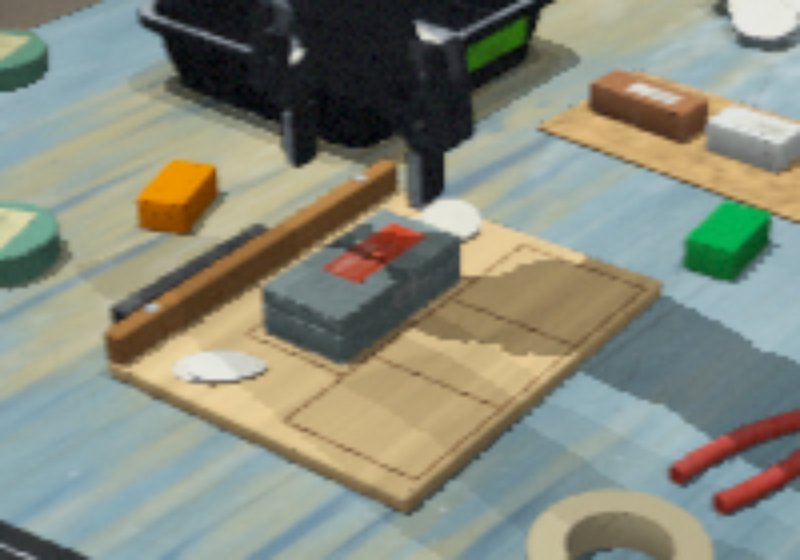

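The case stands clear with fingers above it on either side, and both bars lie flat on the mat. Descend and grip.

```bash
python3 -m crank '[[[-1,1,25,0,0],[-1,1,45,0,0],[-1,1,58,0,0],[-1,1,65,0,0],[-1,1,65,0,0],[-1,1,65,0,0.4],[-1,1,65,0,0.4],[-1,1,65,0,0.4],[-1,1,65,0,0.4],[-1,1,65,0,0.4],[-1,1,65,0,0.4],[-1,1,65,0,0.4]]]' 60; python3 d.py 560 2 270 94
```

```text
t: 17.5
position: [0.5621, 0.0021, 0.1986]
eef_rot: [0.682, 0.732, 0.001, 0.001]
force: [0.3, 0.7, 5.5]
width: 0.734
finger_force: 69.2
shift [ -0.   -1.8 -71.5] turn 0.001 pos [562.1   2.1 198.6] yaw 94.1 tilt [ 3.4e-03 -4.0e-04 -1.0e+00] w 0.734 ff 69.2 t 17.5 q [-0.12  0.2  -0.15  1.22 -0.    1.38]
```

```bash
python3 -m crank '[[[0,0,-20,0,0.4],[0,0,-50,0,0.4],[0,0,-72,0,0.4],[0,0,-72,0,0.4]]]' 60; python3 d.py 512 343 265 101.1
```

```text
t: 17.9
position: [0.5624, 0.0021, 0.2717]
eef_rot: [0.682, 0.732, 0.002, 0.002]
force: [-0.1, -0.6, -1.8]
width: 0.733
finger_force: 68.1
shift [343.6 -26.1   6.2] turn -0.123 pos [562.4   2.1 271.7] yaw 94.1 tilt [ 5.9e-03 -7.0e-04 -1.0e+00] w 0.733 ff 68.1 t 17.9 q [-0.12  0.15 -0.05  1.36  0.    1.38]
```

```bash
python3 -m crank '[[[40,-3,6,-0.02,0.4],[80,-6,6,-0.04,0.4],[120,-9,6,-0.06,0.4],[160,-12,6,-0.08,0.4],[200,-15,6,-0.1,0.4],[240,-18,6,-0.12,0.4],[280,-22,6,-0.123,0.4],[320,-25,6,-0.123,0.4],[344,-26,6,-0.123,0.4],[344,-26,6,-0.123,0.4],[344,-26,6,-0.123,0.4]]]' 60; python3 d.py 512 343 198 101.1
```

```text
t: 19.0
position: [0.5099, 0.3436, 0.26]
eef_rot: [0.635, 0.773, -0.002, -0.0]
force: [-0.6, -0.9, -2.5]
width: 0.733
finger_force: 68.0
shift [-0.9  2.2 62. ] turn 0.002 pos [509.9 343.6 260. ] yaw 101.2 tilt [-0.0035 -0.0028 -1.    ] w 0.733 ff 68.0 t 19.0 q [ 0.48  0.3   0.1   1.37 -0.    1.86]
```

```bash
python3 -m crank '[[[-1,2,30,0,0.4],[-1,2,50,0,0.4],[-1,2,58,0,0.4],[-1,2,62,0,0.4],[-1,2,62,0,0.4],[-1,2,63,0,0],[-1,2,63,0,0],[-1,2,63,0,0],[-1,2,63,0,0],[-1,2,40,0,0],[-1,2,0,0,0],[-1,2,-40,0,0]]]' 60; python3 d.py 471 -80 290 186
```

```text
t: 20.2
position: [0.5125, 0.3428, 0.3032]
eef_rot: [0.635, 0.772, -0.001, -0.0]
force: [0.9, 0.6, 0.0]
width: 1.001
finger_force: 0.0
shift [-406.8 -122.3   13.6] turn -1.481 pos [512.5 342.8 303.2] yaw 101.1 tilt [-1.7e-03 -9.0e-04 -1.0e+00] w 1.001 ff 0.0 t 20.2 q [ 0.48  0.29  0.17  1.45 -0.    1.86]
```

```bash
python3 -m crank '[[[-400,-210,14,-1.37,0.1],[-400,-210,14,-1.37,0.1],[-400,-210,14,-1.37,0.1],[-400,-210,14,-1.37,0.1],[-400,-210,14,-1.37,0.1],[-400,-210,14,-1.37,0.1],[-400,-210,14,-1.37,0.1],[-400,-210,14,-1.37,0.1],[-400,-210,14,-1.37,0.1],[-400,-210,14,-1.37,0.1],[-400,-210,14,-1.37,0.1]]]' 50; python3 d.py 410 -339 280 180
python3 - <<'E'
from m import *
im=shot('top','top3'); cv2.imwrite('pics/top3s.png',im[160:340,110:530,::-1].repeat(1,0))
print('case',rect(im,(125,215,205,285),lambda h,s,v:((s<75)&(v>75)&(v<200))|((h<8)|(h>172))&(s>130),.043))
print('block',rect(im,(460,290,512,335),lambda h,s,v:(s<60)&(v>120),.028))
E
```

```text
t: 21.3
position: [0.3831, -0.0927, 0.2893]
eef_rot: [0.004, 1.0, -0.001, 0.001]
force: [-0.1, 0.4, -0.8]
width: 0.896
finger_force: 0.0
shift [ -28.9 -246.     9.8] turn -0.008 pos [383.1 -92.7 289.3] yaw 179.5 tilt [ 0.001 -0.002 -1.   ] w 0.896 ff 0.0 t 21.3 q [-0.41 -0.3  -0.44  1.42 -0.   -0.4 ]
case [516.9 343.  120.9  68.6 -79.1]
block [ 407.5 -338.2   54.8   53.9    0.7]
```

View pics/top3s.png

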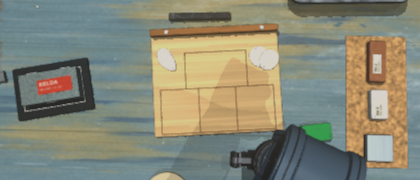

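Case sits at (516.9, 343) against the pad at (512.5, 342.8), square within 0.2°, which is well inside tolerance. The block and bars lie in a row on the mat. Next I return the block.

```bash
python3 -m crank '[[[-25,-246,10,0,0.1],[-25,-246,10,0,0.1],[-25,-246,10,0,0.1],[-25,-246,10,0,0.1],[-25,-246,10,0,0.1],[-25,-246,10,0,0.1],[-25,-246,40,0,0.1],[-25,-246,50,0,0.1],[-25,-246,50,0,0.1],[-25,-246,50,0,0.1]]]' 50; python3 d.py 408 -338.5 186 180
```

```text
t: 22.35
position: [0.4076, -0.3353, 0.2391]
eef_rot: [0.003, 1.0, 0.0, 0.0]
force: [0.7, -0.1, 0.9]
width: 0.896
finger_force: 0.0
shift [-0.4 -3.2 53.1] turn -0.006 pos [ 407.6 -335.3  239.1] yaw 179.7 tilt [ 0.e+00  1.e-04 -1.e+00] w 0.896 ff 0.0 t 22.4 q [-0.82  0.08 -0.19  1.29  0.   -0.81]
```

```bash
python3 -m crank '[[[0,-3,20,0,0.1],[0,-3,40,0,0.1],[0,-3,53,0,0.1],[0,-3,53,0,0.1],[0,-3,53,0,0.5],[0,-3,53,0,0.5],[0,-3,53,0,0.5],[0,-3,53,0,0.5],[0,-3,53,0,0.5],[0,-3,53,0,0.5],[0,-3,53,0,0.5]]]' 50; python3 d.py 486 -79.5 270 185.5
```

```text
t: 23.45
position: [0.408, -0.3398, 0.1875]
eef_rot: [0.003, 1.0, -0.001, 0.001]
force: [-0.4, 1.5, 5.1]
width: 0.612
finger_force: 56.0
shift [-76.5 260.7 -82.8] turn -0.103 pos [ 408.  -339.8  187.5] yaw 179.6 tilt [ 0.0024 -0.002  -1.    ] w 0.612 ff 56.0 t 23.4 q [-0.82  0.13 -0.25  1.19  0.   -0.81]
```

```bash
python3 -m crank '[[[0,0,-30,0,0.5],[0,0,-60,0,0.5],[0,0,-83,0,0.5],[-76.5,261,-83,-0.103,0.5],[-76.5,261,-83,-0.103,0.5],[-76.5,261,-83,-0.103,0.5],[-76.5,261,-83,-0.103,0.5],[-76.5,261,-83,-0.103,0.5],[-76.5,261,-83,-0.103,0.5],[-76.5,261,-83,-0.103,0.5],[-76.5,261,-83,-0.103,0.5]]]' 50; python3 d.py 486 -79.5 196 185.5
```

```text
t: 24.55
position: [0.4852, -0.0782, 0.2676]
eef_rot: [-0.049, 0.999, -0.0, -0.001]
force: [-0.1, 0.1, -3.6]
width: 0.614
finger_force: 55.1
shift [-0.9 -1.3 71.6] turn 0.002 pos [485.2 -78.2 267.6] yaw -174.4 tilt [-2.4e-03 -3.0e-04 -1.0e+00] w 0.614 ff 55.1 t 24.6 q [-0.3  -0.02 -0.25  1.35 -0.   -0.39]
```

```bash
python3 -m crank '[[[-1,-1,40,0,0.5],[-1,-1,60,0,0.5],[-1,-1,68,0,0.5],[-1,-1,71,0,0.5],[-1,-1,71,0,0.5],[-1,-1,71,0,0.15],[-1,-1,71,0,0.15],[-1,-1,71,0,0.15],[-1,-1,71,0,0.15],[-1,-1,40,0,0.15],[-1,-1,0,0,0.2],[-1,-1,-20,0,0.25]]]' 50; python3 d.py 590 -339 270 180
```

```text
t: 25.75
position: [0.4876, -0.0798, 0.2926]
eef_rot: [-0.048, 0.999, -0.001, 0.003]
force: [1.0, 1.1, 1.3]
width: 0.752
finger_force: 0.0
shift [ -76.9 -267.8   23.5] turn 0.096 pos [487.6 -79.8 292.6] yaw -174.5 tilt [ 0.0051 -0.0016 -1.    ] w 0.752 ff 0.0 t 25.8 q [-0.3  -0.03 -0.2   1.39 -0.   -0.39]
```

```bash
python3 -m crank '[[[-75,-267,15,0.096,0.25],[-75,-267,15,0.096,0.25],[-75,-267,15,0.096,0.25],[-75,-267,15,0.096,0.25],[-75,-267,15,0.096,0.25],[-75,-267,15,0.096,0.25],[-75,-267,15,0.096,0.25],[-75,-267,15,0.096,0.25],[-75,-267,15,0.096,0.25]]]' 40
python3 - <<'E'
from m import *
im=cv2.imread('pics/top3.png')[:,:,::-1].copy()
print('brown',rect(im,(470,193,502,248),lambda h,s,v:((h<13)|(h>170))&(s>110)&(v<150),.028))
print('white',rect(im,(470,245,505,285),lambda h,s,v:(s<60)&(v>150),.028))
im=shot('top','top4')
print('block',rect(im,*TOP['block'][:2],.036))
E
python3 d.py 590 -339 190 180
```

```text
t: 26.65
position: [0.5869, -0.3371, 0.274]
eef_rot: [-0.001, 1.0, 0.0, -0.0]
force: [-0.8, -0.3, 0.7]
width: 0.747
finger_force: 0.0
shift [-3.1 -1.9 84. ] turn 0.001 pos [ 586.9 -337.1  274. ] yaw -179.9 tilt [-2.e-04  6.e-04 -1.e+00] w 0.747 ff 0.0 t 26.6 q [-0.62  0.46  0.33  1.44  0.   -0.62]Traceback (most recent call last):
  File "<stdin>", line 3, in <module>
  File "m.py", line 9, in rect
    ct=max(cs,key=cv2.contourArea)[:,0].astype(float)
       ~~~^^^^^^^^^^^^^^^^^^^^^^^^
ValueError: max() iterable argument is empty
```

```bash
python3 - <<'E'
from m import *
im=cv2.imread('pics/top3.png')[:,:,::-1].copy()
print('white',rect(im,(470,245,505,285),lambda h,s,v:(s<60)&(v>150),.028))
hsv=cv2.cvtColor(im,cv2.COLOR_RGB2HSV); print(hsv[205,478:496].tolist())
try: print('brown',rect(im,(470,193,502,248),lambda h,s,v:((h<11)|(h>170))&(s>110)&(v<190),.028))
except Exception as e: print(e)
im=shot('top','top4')
print('block',rect(im,*TOP['block'][:2],.036))
E
python3 d.py 590 -339 190 180
```

```text
white [ 498.  -337.6   60.4   34.8    0.5]
[[12, 106, 72], [11, 124, 101], [11, 129, 140], [11, 131, 156], [11, 134, 154], [11, 138, 150], [11, 140, 149], [11, 140, 148], [11, 141, 150], [11, 139, 152], [11, 139, 154], [11, 138, 153], [11, 139, 154], [11, 139, 152], [11, 139, 152], [11, 138, 152], [11, 139, 152], [12, 136, 157]]
max() iterable argument is empty
block [486.4 -79.9  55.5  54.4 -84.1]
shift [-3.  -2.2 84.2] turn 0.002 pos [ 587.  -336.9  274.2] yaw -179.9 tilt [ 1.e-04  3.e-04 -1.e+00] w 0.75 ff 0.0 t 26.7 q [-0.62  0.46  0.33  1.44  0.   -0.62]
```

```bash
python3 - <<'E'
from m import *
im=cv2.imread('pics/top3.png')[:,:,::-1].copy()
print('brown',rect(im,(470,193,502,248),lambda h,s,v:((h<13)&(s>115)&(v<165)),.028,k=2))
E
python3 -m crank '[[[-2,-2,40,0,0.25],[-2,-2,60,0,0.25],[-2,-2,75,0,0.25],[-2,-2,84,0,0.25],[-2,-2,84,0,0.25],[-2,-2,84,0,0.7],[-2,-2,84,0,0.7],[-2,-2,84,0,0.7],[-2,-2,84,0,0.7],[-2,-2,84,0,0.7],[-2,-2,84,0,0.7],[-2,-2,84,0,0.7]]]' 40; python3 d.py 473 73.5 270 183.5
```

```text
brown [ 587.3 -333.6   86.6   35.3   -1.2]
t: 27.9
position: [0.5897, -0.3407, 0.192]
eef_rot: [-0.0, 1.0, -0.001, 0.002]
force: [0.5, 1.0, 6.6]
width: 0.401
finger_force: 41.4
shift [116.4 414.1 -79.2] turn -0.061 pos [ 589.7 -340.7  192. ] yaw -180.0 tilt [ 0.0033 -0.0021 -1.    ] w 0.401 ff 41.4 t 27.9 q [-0.62  0.5   0.22  1.29  0.   -0.62]
```

```bash
python3 -m crank '[[[0,0,-30,0,0.7],[0,0,-60,0,0.7],[0,0,-80,0,0.7],[116,414,-80,-0.061,0.7],[116,414,-80,-0.061,0.7],[116,414,-80,-0.061,0.7],[116,414,-80,-0.061,0.7],[116,414,-80,-0.061,0.7],[116,414,-80,-0.061,0.7],[116,414,-80,-0.061,0.7],[116,414,-80,-0.061,0.7],[116,414,-80,-0.061,0.7]]]' 40; python3 d.py 473.5 73.7 200 183.5
```

```text
t: 29.1
position: [0.4712, 0.0765, 0.2692]
eef_rot: [-0.032, 0.999, 0.0, -0.001]
force: [0.4, -0.1, -1.0]
width: 0.406
finger_force: 40.8
shift [-2.2 -3.  69.2] turn 0.003 pos [471.2  76.5 269.2] yaw -176.4 tilt [-1.5e-03  9.0e-04 -1.0e+00] w 0.406 ff 40.8 t 29.1 q [ 0.02 -0.06 -0.28  1.35  0.   -0.04]
```

```bash
python3 -m crank '[[[-2,-3,40,0,0.7],[-2,-3,55,0,0.7],[-2,-3,64,0,0.7],[-2,-3,68,0,0.7],[-2,-3,68,0,0.7],[-2,-3,68,0,0.35],[-2,-3,68,0,0.35],[-2,-3,68,0,0.35],[-2,-3,68,0,0.35],[-2,-3,40,0,0.35],[-2,-3,0,0,0.3],[-2,-3,-20,0,0.3]]]' 40; python3 d.py 500 -338.5 280 180
```

```text
t: 30.3
position: [0.4759, 0.0709, 0.2932]
eef_rot: [-0.031, 1.0, -0.0, 0.002]
force: [0.2, 1.0, -0.1]
width: 0.701
finger_force: 0.0
shift [   1.  -410.1   13.3] turn 0.061 pos [475.9  70.9 293.2] yaw -176.5 tilt [ 0.0047  0.     -1.    ] w 0.701 ff 0.0 t 30.3 q [ 0.01 -0.06 -0.23  1.4  -0.   -0.05]
```

```bash
python3 -m crank '[[[1,-410,13,0.061,0.3],[1,-410,13,0.061,0.3],[1,-410,13,0.061,0.3],[1,-410,13,0.061,0.3],[1,-410,13,0.061,0.3],[1,-410,13,0.061,0.3],[1,-410,13,0.061,0.3],[1,-410,13,0.061,0.3],[1,-410,13,0.061,0.3],[1,-410,13,0.061,0.3],[1,-410,13,0.061,0.3]]]' 40
python3 - <<'E'
from m import *
im=shot('top','top5')
print('brown',rect(im,*TOP['brown'][:2],.036)); print('block',rect(im,*TOP['block'][:2],.036))
E
python3 d.py 499.5 -338.5 185 180
```

```text
t: 31.4
position: [0.4991, -0.3376, 0.2766]
eef_rot: [-0.0, 1.0, 0.001, -0.0]
force: [-0.2, 0.7, -0.0]
width: 0.699
finger_force: 0.0
brown [473.5  69.8  85.6  33.6   3.6]
block [486.5 -79.9  55.6  54.4 -84.1]
shift [-0.3 -1.6 91.8] turn 0.002 pos [ 499.3 -337.   276.8] yaw -179.9 tilt [-3.0e-04  1.1e-03 -1.0e+00] w 0.701 ff 0.0 t 31.4 q [-0.71  0.26  0.08  1.39  0.   -0.71]
```

Brown is back within 4 mm and the block within 2 mm. Last is the white bar.

```bash
python3 -m crank '[[[0,-2,40,0,0.3],[0,-2,65,0,0.3],[0,-2,82,0,0.3],[0,-2,90,0,0.3],[0,-2,90,0,0.3],[0,-2,90,0,0.7],[0,-2,90,0,0.7],[0,-2,90,0,0.7],[0,-2,90,0,0.7],[0,-2,90,0,0.7],[0,-2,90,0,0.7]]]' 40; python3 d.py 480 -5.5 270 185.5
```

```text
t: 32.55
position: [0.5, -0.3409, 0.1888]
eef_rot: [-0.0, 1.0, -0.001, 0.002]
force: [-0.6, 0.4, 5.6]
width: 0.41
finger_force: 41.2
shift [ 19.6 335.2 -81.8] turn -0.096 pos [ 500.  -340.9  188.8] yaw -180.0 tilt [ 0.0031 -0.0018 -1.    ] w 0.41 ff 41.2 t 32.5 q [-0.71  0.31 -0.03  1.22  0.   -0.71]
```

TCP minus bottom is 184.8 mm, so the board release height is about 197.

```bash
python3 -m crank '[[[0,0,-30,0,0.7],[0,0,-60,0,0.7],[0,0,-82,0,0.7],[20,335,-82,-0.096,0.7],[20,335,-82,-0.096,0.7],[20,335,-82,-0.096,0.7],[20,335,-82,-0.096,0.7],[20,335,-82,-0.096,0.7],[20,335,-82,-0.096,0.7],[20,335,-82,-0.096,0.7],[20,335,-82,-0.096,0.7],[20,335,-82,-0.096,0.7]]]' 40; python3 d.py 480 -5.5 197 185.5
```

```text
t: 33.75
position: [0.4789, -0.0048, 0.2684]
eef_rot: [-0.049, 0.999, -0.0, -0.0]
force: [0.6, 0.2, -1.4]
width: 0.411
finger_force: 40.6
shift [-1.1 -0.7 71.4] turn 0.002 pos [478.9  -4.8 268.4] yaw -174.4 tilt [-5.e-04 -8.e-04 -1.e+00] w 0.411 ff 40.6 t 33.8 q [-0.15 -0.06 -0.28  1.35 -0.   -0.25]
```

```bash
python3 -m crank '[[[-1,-1,40,0,0.7],[-1,-1,58,0,0.7],[-1,-1,67,0,0.7],[-1,-1,71,0,0.7],[-1,-1,71,0,0.7],[-1,-1,71,0,0.38],[-1,-1,71,0,0.38],[-1,-1,71,0,0.38],[-1,-1,71,0,0.38],[-1,-1,40,0,0.38],[-1,-1,0,0,0.38],[-1,-1,-40,0,0.38]]]' 40; python3 -m crank '[[[30,-50,0,0,0.38],[50,-100,0,0,0.38],[60,-150,0,0,0.38],[80,-200,0,0,0.38],[100,-250,0,0,0.38],[110,-280,0,0,0.38],[110,-280,0,0,0.38],[110,-280,0,0,0.38]]]'
python3 - <<'E'
from m import *
im=shot('top','top6'); cv2.imwrite('pics/top6c.png',cv2.resize(im[160:340,110:530],None,fx=1.9,fy=1.9)[:,:,::-1])
for n in('brown','white','block'): print(n,rect(im,*TOP[n][:2],.036))
E
```

```text
t: 34.95
position: [0.4797, -0.0061, 0.3094]
eef_rot: [-0.048, 0.999, 0.0, -0.001]
force: [0.7, -0.2, 1.3]
width: 0.625
finger_force: 0.0
t: 35.75
position: [0.3971, -0.2966, 0.3087]
eef_rot: [-0.047, 0.999, 0.0, 0.0]
force: [-0.5, 0.6, -0.3]
width: 0.619
finger_force: 0.0
brown [473.8  69.8  86.   33.6   3.4]
white [478.2  -7.2  60.6  36.3   5. ]
block [486.4 -80.1  55.4  54.7 -84.4]
```

View pics/top6c.png

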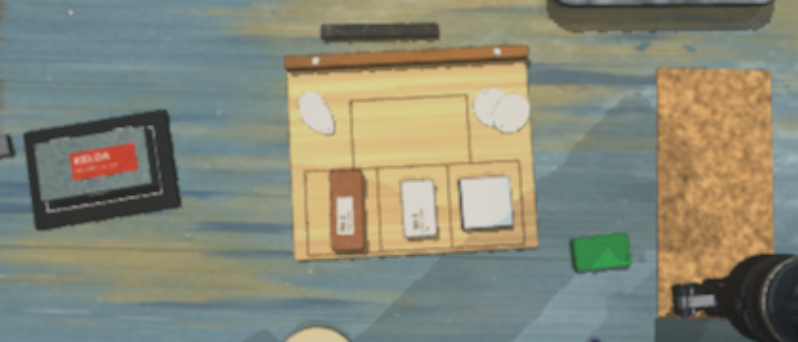

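The block and bars are each within 4 mm of their start poses, with the mat empty and the marker and shells undisturbed. The case is on the pad; its offset from the outline in the image is height parallax. Handing in.

```bash
python3 -c "from plant import job; print(job.hand_in())"
```

```text
the job is handed in; nothing more can be done
None
```

The job is handed in, with no verdict shown: the case measured about 4 mm from the pad centre and square, and the block and both bars are back on the board within about 4 mm of where they started.

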